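# Send the roller hanger down the drying rail

### The job

Pick up the tray hanger that has the two white rollers, hang it by its rollers on the upper end of the sloping drying rail and let go, so that it runs down by itself to the rubber stop at the lower end. Do not push it along or help it down; it must come to rest hanging from the rail against the stop. Leave the similar hanger without rollers standing where it is.

Things in the scene. Friction and masses are not known exactly. Their poses are not given: they have to be found in the camera images.
- roller_hanger: Hanger to move: C-shaped, 186 mm tall, 0.23 kg, standing on its 74x66 mm tray. Origin midway between its two white V-grooved rollers, 118 mm above the tray's underside; x along the rollers, z up. Rollers: at x = +-22 mm, rims 36 mm, waist 14 mm diameter, 35 mm wide, groove at y = 0. Flat shank at y = -24 mm; the C is open to +y from z = -18 (rims) to -104 mm (tray rim).
- grip_tab (a point): Where to pinch the roller hanger: centre of the grey block on its top, 50 mm above the hanger's origin. Block 36 mm along the hanger's x, 12 mm thick along its y (close along y), 40 mm tall, its top 20 mm above this point. Same axes as the hanger. At the start +y (open side) points away from the robot within 25 degrees.
- plain_hanger: Bystander: same C-shaped hanger, tray and grey tab but no rollers, only a short flat metal bar in their place. Origin 118 mm above the tray's underside. It may have changed places with the roller hanger.
- rail_stand: Fixed stand, base 400x90x10 mm. Origin at its underside centre; +x is downhill, roughly to the robot's right within 12 degrees. Rail: round tube, 12 mm diameter, axis through x = y = 0, z = 170 mm, falling 7 degrees to +x. 44 mm rubber discs end the run: stop at x = +149, upper one at -149 mm; posts behind them at +-168 mm. Under the rail it is open: move a hanger in sideways, then lower.
- rail_load (a point): Loading point near the rail's upper end: the hanger's origin lies here when its rollers sit on the tube (13 mm above the tube's axis, square to the rail), 185 mm uphill of its rest place at the stop (stand frame x = +111, z = 169 mm). Same axes as the stand. 30 mm either way along the rail also serves. Set the hanger's x along the stand's x. Let go, it rolls down in 1 to 2 s.

How it is judged:
By the outcome, as a careful person would: the job done as asked, in the order asked, and still so for the second after the job is handed in, with the robot touching nothing.
It also fails if it takes over 48 s, if anything falls off the work surface, if the arm or the gripper's body presses on something with over 40 N, if the wrist force passes 120 N, or if a joint passes its speed limit or range.

### The arm

A 6-joint arm with a two-finger parallel gripper is mounted at the origin on a cart in front of the work surface, level with it; the furniture and walls round the work are solid. World frame = base frame: x ahead of the robot, y to its left, z up, the work surface at z = 0. Lengths are in m, angles in rad, forces in N, time in s.
With the tool pointing down it reaches from about 0.375 to 0.825 m from the base axis. Payload 5.5 kg.
Tool frame: the origin (TCP) lies at the very end of the fingers, on their centre line; the grasp point (between the pads) lies 19 mm behind it; z points along the fingers, y is the line along which they close (so a half turn about z gives the same grasp; the last joint's range is limited). The gripper opens to 85 mm and grips with 20 to 120 N. Pads are 22 mm wide; open, the fingers measure 114 mm over their backs; the gripper's body (76 mm by 85 mm) begins 54 mm behind the grasp point. The pads swing forward as they close: fully open they stand 13 mm farther back than shut.
Start: joints at [1.103, 0.314, -0.047, 1.21, 0, 1.571], TCP at [0.271, 0.536, 0.231] pointing down, gripper open.
Joint ranges: [-2.67, 2.67], [-0.69, 1.73], [-1.03, 1.25], [-2.08, 2.16], [-1.42, 1.45], [-3.14, 3.14]. Speed limits (rad/s): [2.39, 2.39, 3.01, 3.14, 3.14, 3.14].

### API

Orientations are given as a unit quaternion [w, x, y, z].
In Python, from station import bot gives the robot as it stands. The module is installed in compiled form; this text tells all that it offers. Calls block until the motion is done:
- bot.goto(position, orientation): joint-space move of the TCP to a pose.
- bot.move_l(position, velocity=0.15, rotation=None, until_force=None): straight line of the TCP; rotation=None keeps the orientation; velocity is the mean speed in m/s. With until_force (N) it stops when the force on the tool has changed by that much, and returns True; else False.
- bot.move_j(angles): joint-space move.
- bot.command_gripper(opening): finger opening in m; the grip force is fixed at half the most; returns when the fingers have stopped.
- bot.pause(seconds).
- bot.ik(position, orientation): joint angles nearest the present ones, or None.
- bot.get_image(name): name is "scene" or "top" or "wrist"; returns a dict with "color" (480x640x3 uint8, red, green, blue), "range_z" (480x640 float32, m along the optical axis (not along the pixel's ray), 0 where there is no reading), "vertical_fov" (degrees; the focal length in pixels is half the picture's height over the tangent of half this angle, whatever the lens; pixels are square), "cx", "cy" (the principal point, pixels), "extrinsics" (4x4, takes a point from world to camera coordinates); the wrist camera has in their place "T_tool_cam" (4x4, takes a point from camera to tool coordinates, whose origin is the TCP and whose axes are the flange's). Camera axes: x right, y down, z forward; pixel columns grow to the right and rows downward; lengths in m; the calibration is good to about 2 mm. A picture is of the moment at which its call begins: read the wrist's pose just before it.
A pose or a line that the arm cannot do raises bot.MotionError and nothing moves.
- bot.close_job(): hands the job in; it is judged then, once.
Readings, each from a call of its own:
- bot.get_t(): time.
- bot.get_joint_positions(): joint angles.
- bot.get_dq(): joint speeds.
- bot.get_tau(): joint torques, N m.
- bot.get_tool_pos(): TCP position.
- bot.get_tcp_rot(): TCP orientation.
- bot.get_contact_force(): force on the tool from outside, world axes, zero at the start.
- bot.get_moment(): the same for the moment, N m.
- bot.get_grip_width(): finger opening in m.
- bot.get_finger_force(): force on a finger pad.
Only numpy, scipy, OpenCV 4.12 (cv2) and the standard library are available. Lean on these libraries where they do the work, as an engineer would, in place of code of your own. Each camera call takes 0.05 s, during which the arm holds its last target. There are 200 camera calls.

## Working session

There is one attempt and no reset: what is moved stays moved. The work goes in short steps, each a Python script; the robot and the scene stay as the last script left them, time stands still between calls to the robot, and variables do not carry over. Pictures are saved under pics/ and viewed, at most 10 in all, crops included, and the job is handed in when it is done.

```bash
mkdir -p pics; cat > h.py <<'E'
import numpy as np, cv2, pickle
def K(d):
    f=240/np.tan(np.radians(d["vertical_fov"])/2); return f,d["cx"],d["cy"]
def pts(d,T_wc=None):
    """world point per pixel; T_wc camera->world"""
    f,cx,cy=K(d); z=d["range_z"]; v,u=np.mgrid[0:480,0:640]
    P=np.stack([(u-cx)/f*z,(v-cy)/f*z,z,np.ones_like(z)],-1)
    if T_wc is None: T_wc=np.linalg.inv(d["extrinsics"])
    return (P@T_wc.T)[...,:3]
def save(n,d): cv2.imwrite(f"pics/{n}.png",d["color"][...,::-1])
E
python3 - <<'E'
from station import bot
from h import *
D={n:bot.get_image(n) for n in("scene","top")}
pickle.dump(D,open("d0.pkl","wb"))
for n,d in D.items(): save(n+"0",d); print(n,d["vertical_fov"],np.linalg.inv(d["extrinsics"]).round(3).tolist(),(d["range_z"]>0).mean())
print(bot.get_t(),bot.get_tcp_rot())
E
```

```text
scene 43.78096750210041 [[0.855, -0.327, 0.403, 0.016], [-0.519, -0.546, 0.657, -0.922], [0.005, -0.771, -0.637, 0.954], [0.0, 0.0, 0.0, 1.0]] 0.994140625
top 55.06814375917728 [[-0.007, -0.989, 0.146, 0.349], [-1.0, 0.01, 0.018, -0.086], [-0.019, -0.146, -0.989, 1.218], [0.0, 0.0, 0.0, 1.0]] 0.9958333333333333
0.1 [-1.84344027e-04  2.31762341e-01  9.72772145e-01 -7.33128718e-04]
```

View pics/scene0.png

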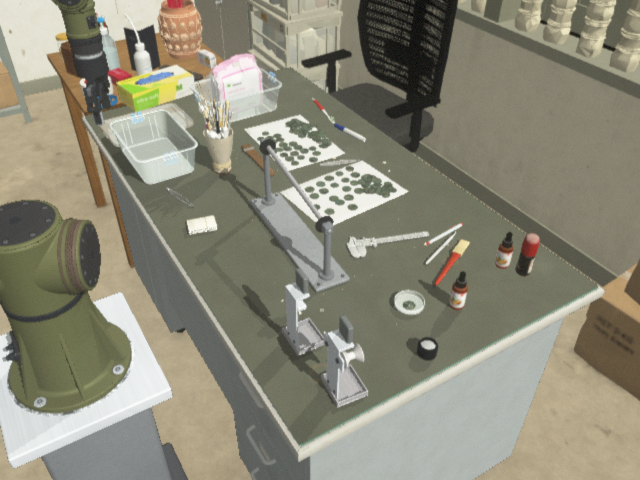

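View pics/top0.png

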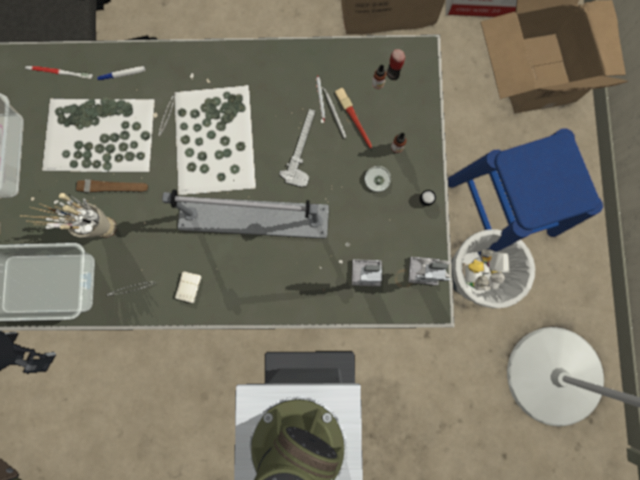

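The scene view shows the roller hanger at about (345,365), in front, with the plain one behind it at (303,315). In the top view the roller hanger is at (430,270) and the plain one at (367,272). The rail runs from its upper end at (172,200) to its lower end at (315,212).

```bash
python3 - <<'E'
from h import *
D=pickle.load(open("d0.pkl","rb"))
for n,(boxes) in {"top":{"roll":(405,245,455,300),"plain":(345,245,390,300),"stand":(155,180,335,245)},"scene":{"roll":(310,310,375,410),"plain":(283,265,325,355),"stand":(240,130,355,295)}}.items():
    d=D[n];P=pts(d)
    for k,(a,b,c,e) in boxes.items():
        Q=P[b:e,a:c].reshape(-1,3)
        for lo,hi in ([(.155,.2),(.18,.196),(.11,.14),(.004,.03)] if k!="stand" else [(.14,.25),(.004,.02)]):
            q=Q[(Q[:,2]>lo)&(Q[:,2]<hi)]
            if len(q)<4: print(n,k,lo,len(q));continue
            r=cv2.minAreaRect((q[:,:2]*1000).astype(np.float32))
            print(n,k,lo,hi,len(q),"mean",q.mean(0).round(4),"rect",np.round(r[0],1),np.round(r[1],1),round(r[2],1),"zmax",q[:,2].max().round(3))
E
```

```text
top roll 0.155 0.2 113 mean [ 0.4377 -0.3291  0.1814] rect [ 438.6 -331.6] [37.  12.5] 83.6 zmax 0.191
top roll 0.18 0.196 85 mean [ 0.4385 -0.3308  0.1853] rect [ 438.7 -332. ] [36.3 12.2] 84.1 zmax 0.191
top roll 0.11 0.14 248 mean [ 0.4352 -0.3221  0.1281] rect [ 433.1 -330.9] [77.8 46.8] 83.7 zmax 0.139
top roll 0.004 0.03 381 mean [ 0.4376 -0.3237  0.009 ] rect [ 435.6 -340.6] [114.8 141.7] 89.5 zmax 0.029
top plain 0.155 0.2 98 mean [ 0.4336 -0.1814  0.1836] rect [ 434.1 -182.1] [36.2 11.2] 87.5 zmax 0.19
top plain 0.18 0.196 81 mean [ 0.4344 -0.1819  0.1859] rect [ 434.4 -182.2] [36.2  9.6] 89.7 zmax 0.19
top plain 0.11 0.14 26 mean [ 0.4124 -0.1741  0.1239] rect [ 411.5 -175.1] [46.3 17.7] 60.9 zmax 0.138
top plain 0.004 0.03 411 mean [ 0.4385 -0.1754  0.009 ] rect [ 436.9 -184.5] [113.5 142.1] 89.9 zmax 0.028
top stand 0.14 0.25 1018 mean [0.5869 0.1247 0.1776] rect [587.6 117.8] [353.9  43.5] 86.3 zmax 0.212
top stand 0.004 0.02 4280 mean [0.5835 0.1161 0.0099] rect [601.7 141. ] [483.  176.2] 89.3 zmax 0.02
scene roll 0.155 0.2 262 mean [ 0.4357 -0.3367  0.1752] rect [ 437
[... 290 characters left out ...]
-0.3097  0.0089] rect [ 481.8 -268.9] [259.  136.3] 59.2 zmax 0.03
scene plain 0.155 0.2 204 mean [ 0.4321 -0.1883  0.1753] rect [ 434.1 -183.9] [13.8 39. ] 0.9 zmax 0.189
scene plain 0.18 0.196 94 mean [ 0.4335 -0.1849  0.1845] rect [ 434.5 -183.7] [13.1 38.7] 2.0 zmax 0.189
scene plain 0.11 0.14 216 mean [ 0.4151 -0.1971  0.1229] rect [ 418.9 -229. ] [137.8  24. ] 89.1 zmax 0.14
scene plain 0.004 0.03 1201 mean [ 0.4818 -0.1283  0.0096] rect [ 484.4 -107.5] [274.9  85.3] 57.5 zmax 0.03
scene stand 0.14 0.25 1323 mean [0.5391 0.0234 0.1689] rect [555.8  32.4] [530.1 133. ] 68.9 zmax 0.215
scene stand 0.004 0.02 4576 mean [0.6382 0.1761 0.0089] rect [678.7 270.6] [768.6 361.5] 58.9 zmax 0.02
```

```bash
cat >> h.py <<'E'
from scipy.spatial.transform import Rotation as Ro
def quat(R):
    q=Ro.from_matrix(R).as_quat(); return [float(v) for v in (q[3],q[0],q[1],q[2])]
def Rh(yaw,pitch=0): # hanger frame; positive pitch dips +x
    return Ro.from_euler("ZY",[yaw,pitch]).as_matrix()
def tool(origin,R,up,s):
    """TCP pose with grasp point `up` above the hanger origin"""
    return list(np.asarray(origin)+R@[0,0,up-.019]), quat(R@np.diag([-s,s,-1]))
E
python3 - <<'E'
from station import bot
from h import *
D=pickle.load(open("d0.pkl","rb"))
for n,(a,b,c,e) in {"top":(155,180,335,245),"scene":(240,130,355,295)}.items():
    P=pts(D[n])[b:e,a:c]
    z=P[...,2]
    # base plate: top at z=10 mm, largest blob
    m=((z>.006)&(z<.015)).astype(np.uint8); m=cv2.morphologyEx(m,cv2.MORPH_OPEN,np.ones((5,5)))
    k,l,s,_=cv2.connectedComponentsWithStats(m); i=1+s[1:,4].argmax()
    r=cv2.minAreaRect((P[l==i][:,:2]*1000).astype(np.float32)); print(n,"base",np.round(r,1) if 0 else r)
    # tube: robust line through points at tube height
    Q=P[(z>.14)&(z<.215)&(P[...,0]>.5)&(P[...,0]<.68)]
    mid=Q[(Q[:,1]>.02)&(Q[:,1]<.23)&(np.abs(Q[:,2]-.177)<.03)]
    v=cv2.fitLine(mid.astype(np.float32),cv2.DIST_HUBER,0,.003,.001).ravel()
    c0=v[3:]; w=v[:3]*-np.sign(v[1])
    print(n,"tube pt",c0.round(4),"dir",w.round(4),"slope",np.degrees(np.arcsin(-w[2])).round(2),"yaw",np.degrees(np.arctan2(w[1],w[0])).round(2),len(mid))
    t=(Q-c0)@w; o=np.linalg.norm((Q-c0)-t[:,None]*w,axis=1); dsc=t[(o>.012)&(o<.03)]
    print("  disc t:",np.histogram(dsc,bins=20)[0].tolist(),dsc.min(),dsc.max())
for s in(1,-1):
    R=Rh(np.radians(-95.6)); p,q=tool([.4383,-.3325,.118],R,.056,s); print(s,p,bot.ik(p,q))
    R=Rh(np.radians(-95),np.radians(7)); p,q=tool([.59,.19,.23],R,.056,s); print(s,p,bot.ik(p,q))
E
```

```text
top base ((572.383056640625, 37.1744270324707), (171.13504028320312, 66.74949645996094), 86.16275024414062)
top tube pt [0.5874 0.1258 0.1756] dir [-0.0658 -0.9905 -0.1206] slope 6.93 yaw -93.8 473
  disc t: [11, 94, 0, 0, 0, 0, 0, 0, 0, 0, 0, 0, 0, 0, 0, 0, 0, 0, 64, 8] -0.16782071547114755 0.1831279927520865
scene base ((585.3640747070312, 92.12504577636719), (354.01123046875, 89.73593139648438), 85.28887176513672)
scene tube pt [0.5866 0.121  0.1739] dir [-0.0657 -0.9903 -0.1223] slope 7.02 yaw -93.8 322
  disc t: [1, 132, 0, 0, 0, 0, 0, 0, 0, 0, 0, 0, 0, 0, 0, 0, 0, 0, 110, 16] -0.17682185946138868 0.1818642306228938
1 [np.float64(0.4383), np.float64(-0.3325), np.float64(0.155)] [-0.64899057  0.26333647 -0.29284756  1.0146123   0.          1.0195442 ]
1 [np.float64(0.5896070003137222), np.float64(0.18550799303087517), np.float64(0.2667242076107289)] [0.24306969 0.30090129 0.01017201 1.24026156 0.11553715 1.90343485]
-1 [np.float64(0.4383), np.float64(-0.3325), np.float64(0.155)] [-0.64899057  0.26333647 -0.29284756  1.0146123   0.         -2.12204845]
-1 [np.float64(0.5896070003137222), np.float64(0.18550799303087517), np.float64(0.2667242076107289)] [ 0.24306969  0.30090129  0.01017201  1.24026156  0.11553715 -1.2381578 ]
```

The tube fits from both views agree: slope 7°, yaw −93.8°, stand centre about (0.588, 0.118). Both IK solutions exist, so I'll go on to the grasp.

```bash
python3 - <<'E'
from station import bot
from h import *
p=np.array(bot.get_tool_pos()); bot.move_l(list(p+[0,0,.12]),.25)
R=Rh(np.radians(-95.4)); p,q=tool([.4382,-.3325,.118],R,.056,1)
bot.goto([p[0],p[1],.30],q); print(bot.get_t())
d=bot.get_image("wrist"); save("w1",d)
print(bot.move_l(p,.12,until_force=8),bot.get_tool_pos(),p)
bot.command_gripper(0.0); print(bot.get_grip_width(),bot.get_finger_force())
bot.move_l([p[0],p[1],.20],.1)
print(bot.get_t(),bot.get_grip_width(),bot.get_contact_force())
E
```

```text
3.825
False [ 0.43869452 -0.33288485  0.15579319] [np.float64(0.4382), np.float64(-0.3325), np.float64(0.155)]
0.010863464661296488 58.872451186180115
6.5 0.010932909813314934 [-0.27124898 -0.70812422 -2.12942956]
```

View pics/w1.png

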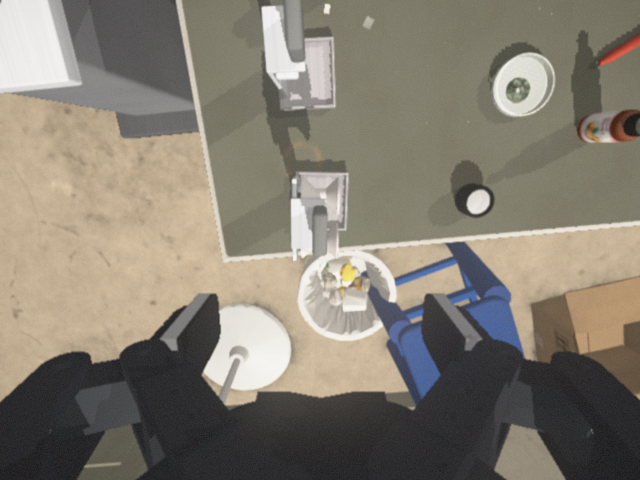

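The wrist picture shows the roller hanger's tab at (320,230), between the fingers, and the plain hanger at (295,55). The grip holds: width 11 mm, and the lifted load of 2.1 N matches 0.22 kg. Next I carry it high over the plain hanger to the robot's side of the rail, then look.

```bash
python3 - <<'E'
from station import bot
from h import *
p=np.array(bot.get_tool_pos()); bot.move_l([p[0],p[1],.40],.25)
L=np.array([.593,.192,.192]); R=Rh(np.radians(-93.8),np.radians(7)); y=R[:,1]
p,q=tool(L-.10*y+[0,0,.03],R,.056,1)
bot.goto([p[0],p[1],.40],q)
bot.move_l(p,.2); bot.pause(.3)
D={n:bot.get_image(n) for n in("scene","top")}; pickle.dump(D,open("d1.pkl","wb"))
print(bot.get_t(),bot.get_grip_width(),bot.get_tool_pos(),p)
im=np.hstack([cv2.resize(D["scene"]["color"][90:300,160:370],(400,400)),cv2.resize(D["top"]["color"][150:270,130:250],(400,400))])
cv2.imwrite("pics/pre.png",im[...,::-1])
# hanger tab in world from both views
for n in D:
    P=pts(D[n]); m=(np.linalg.norm(P[...,:2]-(L-.10*y)[:2],axis=-1)<.12)&(P[...,2]>.12)&(P[...,2]<.235)
    Q=P[m]; Q=Q[(Q-L)@y<-.04]; print(n,len(Q),Q.min(0).round(3),Q.max(0).round(3))
E
```

```text
10.6167 0.01122846751464058 [0.49313176 0.19423602 0.2591903 ] [np.float64(0.49292101317190906), np.float64(0.1941281378777906), np.float64(0.2587242076107289)]
scene 566 [0.463 0.155 0.12 ] [0.531 0.253 0.235]
top 228 [0.462 0.158 0.12 ] [0.509 0.234 0.235]
```

View pics/pre.png

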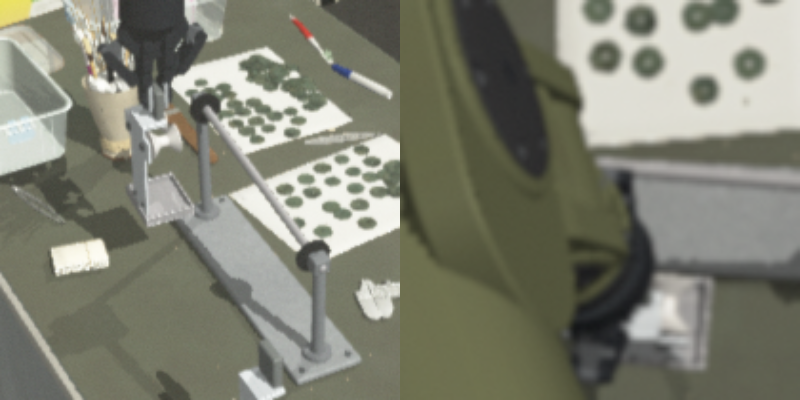

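The left crop (scene view) shows the hanger held square at about (160,160), on the robot's side of the rail below the upper disc at (205,105). Its open side faces the rail. Now I move it in sideways, lower to contact and check.

```bash
python3 - <<'E'
from station import bot
from h import *
L=np.array([.593,.192,.192]); R=Rh(np.radians(-93.8),np.radians(7))
p,q=tool(L+[0,0,.03],R,.056,1)
print("hit",bot.move_l(p,.1,until_force=5),bot.get_contact_force())
print("touch",bot.move_l([p[0],p[1],p[2]-.036],.03,until_force=2.5))
print(np.array(bot.get_tool_pos())-p,bot.get_contact_force(),bot.get_moment(),bot.get_grip_width(),bot.get_t())
d=bot.get_image("scene"); s2=d["color"][100:300,180:380]
w=bot.get_image("wrist")["color"]
im=np.hstack([cv2.resize(s2,(450,450)),cv2.resize(w,(350,450))]); cv2.imwrite("pics/on.png",im[...,::-1])
E
```

```text
hit False [-0.58077073  0.12251027 -2.55450584]
touch True
[-1.77652383e-04 -8.77257609e-05 -3.02454921e-02] [-0.06505282 -0.20433227  4.41362714] [-0.10968252  0.05054316  0.03118543] 0.011126494335733069 12.6917
```

View pics/on.png

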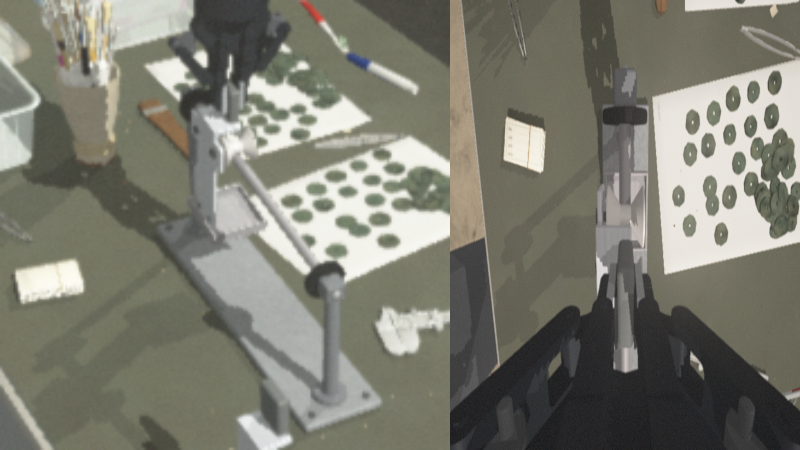

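Contact came at 30.2 mm, against 30 expected. Both views show the rollers on the tube: scene at (240,145), wrist at (625,200). Releasing now.

```bash
python3 - <<'E'
from station import bot
from h import *
bot.command_gripper(.085)
p=np.array(bot.get_tool_pos()); R=Rh(np.radians(-93.8),np.radians(7))
bot.move_l(list(p+.12*R[:,2]),.1); bot.pause(2)
d=bot.get_image("scene"); t=bot.get_image("top")
P=pts(d); ux=np.array([np.cos(np.radians(-93.8)),np.sin(np.radians(-93.8))])
uy=np.array([-ux[1],ux[0]])
for n,P in(("scene",pts(d)),("top",pts(t))):
    a=(P[...,:2]-[.588,.118])@ux; b=(P[...,:2]-[.588,.118])@uy
    m=(abs(b)<.015)&(P[...,2]>.205)&(P[...,2]<.25)&(abs(a)<.15); print(n,"tab stand x",np.median(a[m]) if m.any() else None,m.sum(),P[m].max(0) if m.any() else 0)
print(bot.get_t())
im=np.hstack([cv2.resize(d["color"][120:380,190:390],(400,520)),cv2.resize(t["color"][170:300,150:250],(400,520))]); cv2.imwrite("pics/end.png",im[...,::-1])
E
```

```text
scene tab stand x 0.12225865260442502 190 [0.60869766 0.26666399 0.2389597 ]
top tab stand x 0.11720342697049663 135 [0.58830162 0.0206497  0.24197089]
16.95
```

View pics/end.png

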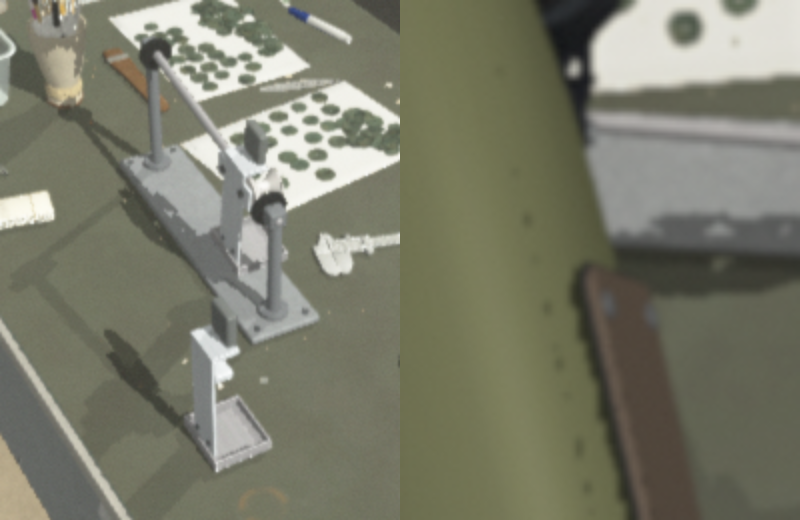

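The left crop shows the hanger hanging on the rail at (250,190), against the stop at (270,205), with the plain hanger still standing at (220,400). The tab's measured stand x is 117 mm, which is the value expected at rest against the stop.

```bash
python3 -c "
from station import bot
bot.pause(1.5); print(bot.close_job(), bot.get_t())"
```

```text
the job is handed in; nothing more can be done
the job is handed in; nothing more can be done
```

The roller hanger rolled down by itself and hangs at rest against the rubber stop, the plain hanger still stands where it was, and I handed the job in at about 18.5 s (limit 48 s).

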